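Clamp a carving blank with the eccentric

TASK

Clear the loose offcut from the holding board into the plywood scrap box, and slide the carving blank fully home on the board, flat against the long far fence and up against the side stop. Clamp it there by swinging the eccentric's lever until its lobe bears firmly on the blank and stays so by itself. Leave everything else on the bench where it is.

Things in the scene. Friction and masses are not known exactly. Their poses are not given: they have to be found in the camera images.
- jig: Plywood holding board fixed to the bench. Origin on the bench surface (z = 0); x towards the fence (away from the robot), y to the left, z up. The bed spans x -85..190, y -280..120 mm, its top 18 mm above the bench. All board positions below are in this frame.
- fence (a point): Point on the working face (towards the robot) of the long dark fence, at the top edge, at board x = 120.5, y = 0 mm. The fence runs along y from -280 to 105 mm, stands 22 mm above the bed and is 20 mm thick, with a tool ledge behind it.
- side_stop (a point): Point on the working face (facing the board's -y) of the short dark side stop on the left, at the top edge, at board x = 73, y = 85 mm. It runs along x from 28.5 to 140.5 mm and stands 22 mm above the bed.
- home (a point): Where the centre of the blank's underside lies when it is home: board x = 73, y = 20 mm, on the bed; the blank's axes are then parallel to the board's.
- cam (a joint): Turn (rad) of the eccentric, counterclockwise from above: 0 fully open (lobe along the board's -x, away from the fence), 3.14 lobe towards the fence, end stop. Lobe direction in the board's frame is 180 deg + turn, lever direction 105 deg + turn (it swings round the robot's side). With the blank home the lobe meets it at about 2.5 and tightens from there; below about 1.7 the blank passes freely.
- cam_pivot (a point): Upright pivot axis of the eccentric, at the bed's top, board x = -16.5, y = 10 mm. The eccentric is a wooden disc of 30 mm radius, its centre 14 mm off this axis, 22 to 55 mm above the bench, under a steel lever. The pivot is stiff (0.3 N m) and stays where it is left.
- cam_post (a point): Top centre of the round upright wooden post at the end of the eccentric's lever, 85 mm from the pivot axis: 20 mm diameter, free height 46 mm (from 67 to 113 mm above the bench). The lever bar under it spans 57 to 67 mm above the bench and is 18 mm wide.
- blank: Lime-wood carving blank: slab 95 mm (its x) by 130 mm (its y) by 35 mm high with a half-cut low round rosette (76 mm diameter, 15 mm high) on top; about 0.3 kg. Origin at the centre of its underside, z up. Starts loose on the right-hand part of the bed, turned up to 17 deg from the board.
- offcut: Loose offcut of the same wood lying where the blank has to go: 30 mm (its x) by 80 mm (its y) by 40 mm high, about 0.06 kg. Origin at the centre of its underside, z up.
- scrapbox: Open plywood scrap box fixed to the bench on the left, 170 mm (x) by 150 mm (y), 60 mm high, walls and floor 5 mm, a few flat chips on its floor. Origin at the centre of its underside.
- gouge: Bystander: gouge with wooden handle, 22 mm thick, 220 mm long along its y (-120..100 mm from the origin), lying on the ledge behind the fence.
- mallet: Bystander: wooden mallet lying on the bench to the right; head 75 x 130 x 60 mm about its origin, handle reaching 205 mm along its -x.
- stone: Bystander: sharpening stone in a wooden holder, 210 x 80 x 38 mm, on the right, nearer the robot than the mallet.
- sander: Bystander: cork sanding block 65 x 115 x 30 mm, left of the board behind the scrap box.
- bowl_blank: Bystander: turned round wooden bowl blank, 100 mm diameter, 52 mm high, near the robot on the left.

How it is judged:
By the outcome, as a careful person would: the job done as asked, in the order asked, and still so for the second after the job is handed in, with the robot touching nothing.
It also fails if it takes over 72 s, if anything falls off the work surface, if the arm or the gripper's body presses on something with over 40 N, if the wrist force passes 120 N, or if a joint passes its speed limit or range.

ROBOT

A 7-joint arm with a two-finger parallel gripper is mounted at the origin on the work surface. World frame = base frame: x ahead of the robot, y to its left, z up, the work surface at z = 0. Lengths are in m, angles in rad, forces in N, time in s.
With the tool pointing down it reaches from about 0.35 to 0.9 m from the base axis. Payload 8.1 kg.
Tool frame: the origin (TCP) lies at the centre of the arm's flange, where the gripper is bolted on; the fingertips stand 178 mm ahead of it and the grasp point (between the pads) lies 159 mm ahead of it; z points along the fingers, y is the direction in which the jaws open and shut (so a half turn about z gives the same grasp; the last joint's range is limited). The gripper opens to 92 mm and grips with 3 to 60 N. Pads are 19 mm wide; open, the fingers measure 130 mm over their backs; the gripper's body (75 mm by 190 mm) begins 47 mm behind the grasp point.
Start: joints at [1.046, 0.434, 0.025, 1.573, -0.012, 1.134, -0.075], TCP at [0.256, -0.57, 0.405] pointing down, gripper open.
Joint ranges: [-2.62, 2.62], [-0.44, 2.09], [-1.27, 1.32], [0.08, 2.57], [-1.32, 4.46], [0.12, 2], [-2.74, 2.74]. Speed limits (rad/s): [2.22, 2.22, 3.01, 3.01, 3.14, 3.14, 3.14].

INTERFACE

Orientations are given as a rotation vector (axis times angle).
In Python, from cell import arm gives the robot as it stands. The module is installed in compiled form; this text tells all that it offers.
- The arm moves only by the tool move_arm, never from a script. Its argument "steps" is a list of rows, each a list of 4 numbers: the shift along the tool's x, y, z in mm, then the turn about the tool's z in rad. In form: [[x, y, z, twist], ...]. A call has 1 to 20 rows; each row is the pose to reach, as a shift and turn from the pose commanded when the call began, along the tool's axes at that moment; what a row does not reach only later rows make up. A row lasts 1/8 s, in which the tool goes at most 62.5 mm and 10.7 degrees, less where a joint would pass 70% of its speed; a pose out of reach is approached as far as the arm can. A call with a gripper value outside its range is refused whole. "grip" is the finger opening in mm, from 0 to 91.8, set as the call begins (left out, the last holds). The fingers move at their own pace and stop on an object; "grip_force" is the grip in N (left out, the last holds). Time passes only in rows, so rows that repeat a pose let the fingers close. It gives the time, the measured TCP pose, the force and the opening at its end, in the units of the state.
- arm.observe(): the state, without advancing time (a new reading comes with each control period).
- arm.get_image(name): name is "scene" or "top"; returns the picture (420x560x3 uint8, red, green, blue); there is no depth.
- arm.camera_info(name): a dict with "mtx" (3x3 intrinsics, pixels), "pose" (4x4, takes a point from camera to world coordinates). Camera axes: x right, y down, z forward; pixel columns grow to the right and rows downward; lengths in m; the calibration is good to about 2 mm. A picture is of the moment at which its call begins. camera_info takes no time and is no camera call.
- arm.sign_off(): hands the job in, once; it reports no verdict.
The state is a dict: "clock": time; "joints": joint angles; "dq": joint speeds; "joint_efforts": joint torques, N m; "position": TCP position; "ee_rot": TCP orientation; "force": force on the tool from outside, world axes, zero at the start; "ft_torque": the same for the moment, N m; "width": opening from 0.0 (shut) to 1.0 (fully open).
Only numpy, scipy, OpenCV 4.12 (cv2) and the standard library are available. Lean on these libraries where they do the work, as an engineer would, in place of code of your own. Each camera call takes 0.05 s, during which the arm holds its last target.

## Working session

There is one attempt and no reset: what is moved stays moved. The work goes in short steps, Python scripts to look and compute and a tool call to move; the robot and the scene stay as the last step left them, time stands still between calls to the robot, and variables do not carry over. Pictures are saved under pics/ and viewed, and the job is handed in when it is done.

Besides the shell and the picture viewer there is one more tool, called as a command line: name --pt "numbers of a row" for each row, then --argument value for the rest. move_arm: Moves the arm, as the interface text tells. Its arguments: {"type":"object","properties":{"steps":{"type":"array"},"grip":{"type":"number"},"grip_force":{"type":"number"}},"required":["steps"]}

```bash
mkdir -p pics; python3 - <<'E'
from cell import arm
import cv2
s=arm.observe();print({k:(v if not hasattr(v,'round') else v) for k,v in s.items()})
for n in("scene","top"):
    im=arm.get_image(n);cv2.imwrite(f"pics/{n}0.png",im[:,:,::-1]);c=arm.camera_info(n);print(n,c)
E
```

```text
{'clock': 0.0, 'joints': array([ 1.04640045,  0.43524812,  0.02493092,  1.57409898, -0.01159916,
        1.13398812, -0.07506922]), 'dq': array([ 3.40382479e-04, -1.45358401e-03,  2.44082424e-04,  8.39017654e-04,
       -1.34724892e-03, -2.26819234e-04,  6.88634418e-05]), 'joint_efforts': array([-1.67506430e-03, -6.67842793e+01,  9.84719731e-01, -3.14457929e+01,
       -6.04147674e-02,  4.28659644e-02,  2.25358858e-04]), 'position': array([ 0.25577139, -0.570017  ,  0.40392791]), 'ee_rot': array([-3.07048894e+00, -6.57333574e-01,  7.20746087e-04]), 'force': array([ 0.56535434, -0.0459697 , -0.55800457]), 'ft_torque': array([ 0.00338141, -0.0089163 , -0.06513733]), 'width': 1.0019484408179877}
scene {'mtx': array([[485.75606399,   0.        , 279.40727913],
       [  0.        , 485.75606399, 209.25737762],
       [  0.        ,   0.        ,   1.        ]]), 'pose': array([[-0.48599195,  0.74062675, -0.4639869 ,  1.17574269],
       [ 0.87391834,  0.40644072, -0.2665946 ,  0.33688248],
       [-0.00886392, -0.53504949, -0.84477422,  1.20270245],
       [ 0.        ,  0.        ,  0.        ,  1.        ]])}
top {'mtx': array([[514.50423573,   0.        , 275.01159997],
       [  0.        , 514.50423573, 217.84154903],
       [  0.        ,   0.        ,   1.        ]]), 'pose': array([[ 0.01519202, -0.99848295,  0.05292451,  0.46814366],
       [-0.99988154, -0.01530142, -0.00166244, -0.04070889],
       [ 0.00246974, -0.05289298, -0.99859713,  1.38686655],
       [ 0.        ,  0.        ,  0.        ,  1.        ]])}
```

View pics/top0.png

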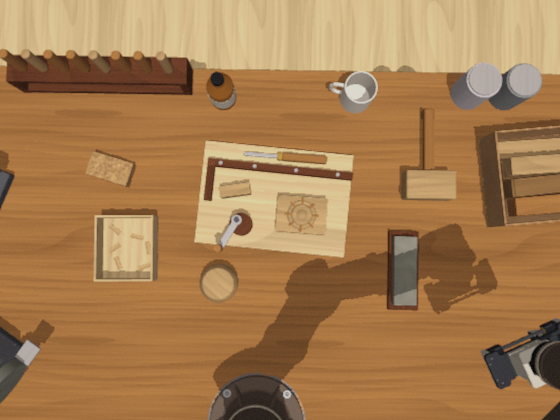

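View pics/scene0.png

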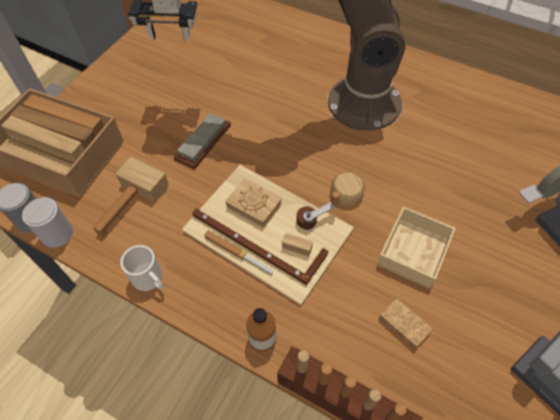

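```bash
cat > h.py <<'E'
import numpy as np, cv2
from cell import arm
def ray(n,px):
    c=arm.camera_info(n);u=np.atleast_2d(np.array(px,float))
    d=np.c_[u,np.ones(len(u))]@np.linalg.inv(c['mtx']).T@c['pose'][:3,:3].T
    return c['pose'][:3,3],d
def onz(n,px,z):
    o,d=ray(n,px);return o+d*((z-o[2])/d[:,2])[:,None]
def proj(n,P):
    c=arm.camera_info(n);P=np.atleast_2d(P)
    q=(P-c['pose'][:3,3])@c['pose'][:3,:3]@c['mtx'].T
    return q[:,:2]/q[:,2:]
E
python3 - <<'E'
import cv2
a=cv2.imread('pics/top0.png')[130:270,185:365];cv2.imwrite('pics/tc0.png',cv2.resize(a,None,fx=4.2,fy=4.2,interpolation=cv2.INTER_CUBIC))
a=cv2.imread('pics/scene0.png')[155:305,175:365];cv2.imwrite('pics/sc0.png',cv2.resize(a,None,fx=4,fy=4,interpolation=cv2.INTER_CUBIC))
E
```

```text
(no output)
```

View pics/tc0.png

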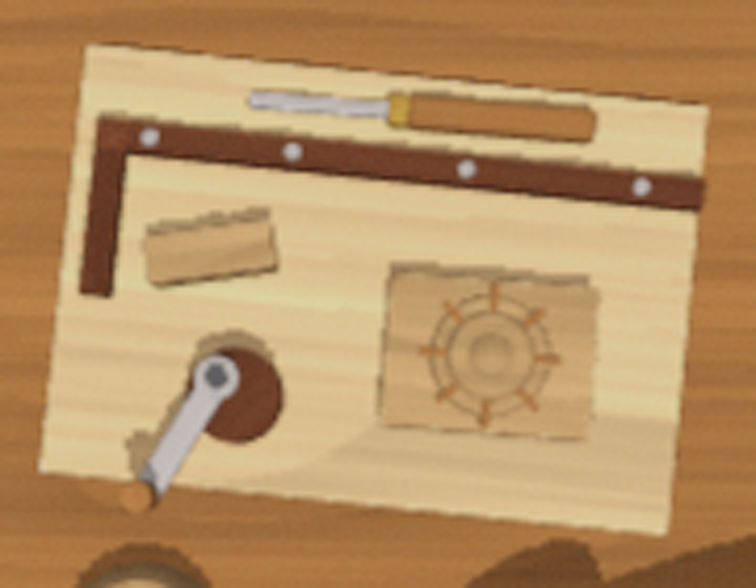

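View pics/sc0.png

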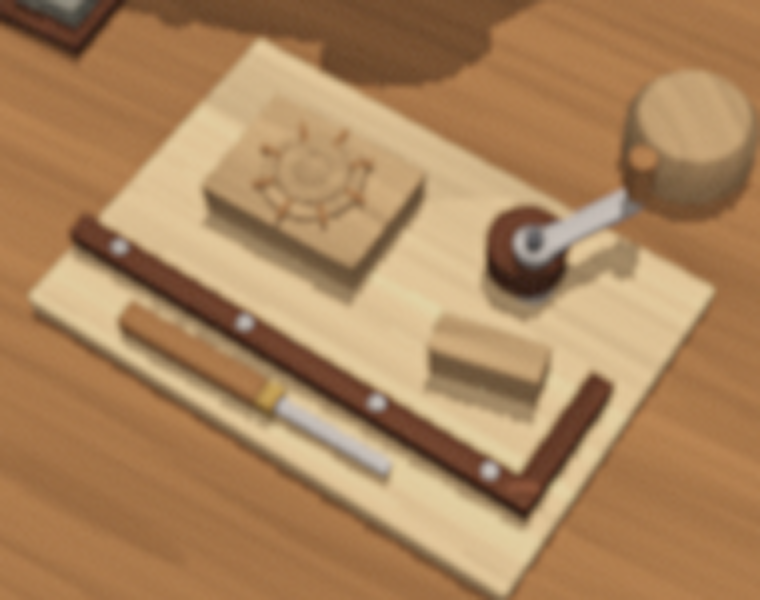

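```bash
cat >> h.py <<'E'
def t0(p,s=4.2,o=(185,130)): return (np.array(p,float)+.5)/s-.5+np.array(o)
def fit(M,W): # planar rigid model->world
    M=np.array(M,float);W=np.array(W)[:,:2];a=M-M.mean(0);b=W-W.mean(0)
    th=np.arctan2((a[:,0]*b[:,1]-a[:,1]*b[:,0]).sum(),(a*b).sum())
    R=np.array([[np.cos(th),-np.sin(th)],[np.sin(th),np.cos(th)]]);t=W.mean(0)-R@M.mean(0)
    return th,t,R,np.linalg.norm(M@R.T+t-W,axis=1)
E
python3 - <<'E'
from h import *
np.set_printoptions(precision=4,suppress=True)
th,t,R,e=fit([[.19,.12],[.19,-.28],[-.085,-.28],[-.085,.12]],onz('top',t0([(88,44),(708,104),(667,534),(40,471)]),.018))
print('jig',th,t,e)
toj=lambda w:(w[:,:2]-t)@R
W=onz('top',t0([(128,156),(700,211)]),.040);print('fence face pts',toj(W))
W=onz('top',t0([(110,296)]),.040);print('stop end face (28.5,85)',toj(W))
W=onz('top',t0([(216,375)]),.067);print('pivot(-16.5,10)',toj(W))
W=onz('top',t0([(137,497)]),.113);print('post',W,toj(W), np.degrees(np.arctan2(*(toj(W)[0]-[-.0165,.010])[::-1])),np.linalg.norm(toj(W)[0]-[-.0165,.010]))
b=onz('top',t0([(392,273),(600,288),(586,439),(380,424)]),.053)
th2,t2,_,e2=fit([[.0475,.065],[.0475,-.065],[-.0475,-.065],[-.0475,.065]],b);print('blank',th2,t2,e2,'jig',toj(t2[None]),np.degrees(th2-th))
o=onz('top',t0([(143,233),(268,217),(277,268),(153,286)]),.058)
th3,t3,_,e3=fit([[.015,.04],[.015,-.04],[-.015,-.04],[-.015,.04]],o);print('off',th3,t3,e3,toj(t3[None]))
# second view check: scene 
for nm,P in(('blank',np.c_[b[:,:2],[.053]*4]),('off',np.c_[o[:,:2],[.058]*4]),('post',W)):
    print(nm,(proj('scene',P)-[175,155]+.5)*4-.5)
s=onz('top',[(95,217),(153,216),(156,280),(96,282)],.06)
th4,t4,_,e4=fit([[.085,.075],[.085,-.075],[-.085,-.075],[-.085,.075]],s);print('box',th4,t4,e4)
print('bowl',onz('top',[(218,284)],.052))
E
```

```text
jig -0.08471199962866804 [0.5482 0.0445] [0.0016 0.0007 0.0012 0.0004]
fence face pts [[ 0.1171  0.0827]
 [ 0.1184 -0.2776]]
stop end face (28.5,85) [[0.0283 0.0845]]
pivot(-16.5,10) [[-0.0154  0.0114]]
post [[0.459  0.0988 0.113 ]] [[-0.0935  0.0466]] 154.59421664694105 0.08526522634806907
blank -0.06273416101866973 [ 0.549  -0.1107] [0.0013 0.0002 0.002  0.0008] jig [[ 0.0139 -0.1546]] 1.259237395172571
off 0.15831163469303855 [0.6109 0.0628] [0.002  0.0019 0.0015 0.0025] [[0.0609 0.0236]]
blank [[350.2633 263.7642]
 [198.3928 181.024 ]
 [276.299   91.5576]
 [423.6631 168.3945]]
off [[534.7051 380.8995]
 [424.7814 344.5554]
 [439.4345 304.8731]
 [547.9937 338.4567]]
post [[640.3877 152.7234]]
box 0.052207423746070764 [0.4532 0.3417] [0.0008 0.0037 0.0032 0.0026]
bowl [[0.3657 0.1015 0.052 ]]
```

```bash
cat >> h.py <<'E'
from scipy.spatial.transform import Rotation as Ro
TH=-0.0847;T=np.array([.5482,.0445])
def j2w(p): return Ro.from_euler('z',TH).as_matrix()[:2,:2]@np.array(p)+T
def go(x,y,zg,jaw=None):
    """target of grasp point in world, jaw = desired angle of tool y (mod pi)"""
    s=arm.observe();R=Ro.from_rotvec(s['ee_rot']).as_matrix()
    p=s['position'];d=np.array([x,y,zg+.159])-p
    cur=np.arctan2(R[1,1],R[0,1]);tw=0
    if jaw is not None: tw=-((jaw-cur+np.pi/2)%np.pi-np.pi/2)  # tool z down
    print('shift mm',np.round(R.T@d*1000,1),'twist',round(tw,3),'| jaw now',round(cur,3),'toolz',np.round(R[:,2],3),'j7',round(s['joints'][6],2))
E
python3 - <<'E'
from h import *
go(.611,.0628,.15,.158)
go(.611,.0628,.042,.158)
E
```

```text
shift mm [ 583.2 -431.9   95.5] twist -1.307 | jaw now -1.149 toolz [-0.001  0.001 -1.   ] j7 -0.08
shift mm [ 583.2 -431.7  203.5] twist -1.307 | jaw now -1.149 toolz [-0.001  0.001 -1.   ] j7 -0.08
```

move_arm --pt "40 -30 10 -0.1" --pt "85 -63 20 -0.2" --pt "130 -96 30 -0.3" --pt "175 -130 40 -0.4" --pt "220 -163 50 -0.5" --pt "265 -196 60 -0.6" --pt "310 -230 70 -0.7" --pt "355 -263 80 -0.8" --pt "400 -296 90 -0.9" --pt "445 -330 95 -1.0" --pt "490 -363 95 -1.1" --pt "530 -393 95 -1.2" --pt "565 -418 95 -1.28" --pt "583 -432 95 -1.307" --pt "583 -432 95 -1.307" --pt "583 -432 95 -1.307" --grip 60

```text
clock: 2.1
position: [0.6105, 0.0607, 0.3094]
ee_rot: [2.042, 2.387, -0.003]
force: [-1.2, -0.4, 0.7]
width: 0.652
```

```bash
python3 - <<'E'
from h import *
print(arm.observe()['clock'])
go(.611,.0628,.042,.158)
E
```

```text
2.1
shift mm [  2.2   1.  108.4] twist -0.003 | jaw now 0.155 toolz [-0.001 -0.002 -1.   ] j7 -0.27
```

move_arm --pt "1 1 30 0" --pt "2 1 60 0" --pt "2 1 85 0" --pt "2 1 100 0" --pt "2 1 108 0" --pt "2 1 108 0" --pt "2 1 108 0"

```text
clock: 2.98
position: [0.612, 0.0647, 0.2026]
ee_rot: [2.039, 2.389, 0.002]
force: [-0.1, -1.0, -0.3]
width: 0.652
```

move_arm --pt "0 0 0 0" --pt "0 0 0 0" --pt "0 0 0 0" --pt "0 0 0 0" --pt "0 0 0 0" --grip 15 --grip_force 20

```text
clock: 3.6
position: [0.6117, 0.0647, 0.2018]
ee_rot: [2.039, 2.39, 0.0]
force: [-0.5, -0.4, 1.0]
width: 0.326
```

```bash
python3 - <<'E'
from h import *
s=arm.observe();print(s['clock'],s['width'])
go(.453,.342,.17,.052)
go(.453,.342,.06,.052)
E
```

```text
3.6 0.32587948630400654
shift mm [ 298.8 -113.  -127.2] twist 0.106 | jaw now 0.158 toolz [ 0. -0. -1.] j7 -0.34
shift mm [ 298.8 -113.1  -17.2] twist 0.106 | jaw now 0.158 toolz [ 0. -0. -1.] j7 -0.34
```

move_arm --pt "0 0 -40 0" --pt "0 0 -90 0" --pt "20 -8 -120 0.01" --pt "60 -23 -127 0.03" --pt "105 -40 -127 0.05" --pt "150 -57 -127 0.06" --pt "195 -74 -127 0.08" --pt "240 -91 -127 0.1" --pt "275 -104 -127 0.106" --pt "294 -111 -127 0.106" --pt "299 -113 -127 0.106" --pt "299 -113 -100 0.106" --pt "299 -113 -60 0.106" --pt "299 -113 -25 0.106" --pt "299 -113 0 0.106" --pt "299 -113 5 0.106" --pt "299 -113 5 0.106" --pt "299 -113 5 0.106"

```text
clock: 5.85
position: [0.4537, 0.3422, 0.1979]
ee_rot: [2.163, 2.277, 0.003]
force: [0.3, -0.0, -0.3]
width: 0.323
```

```bash
python3 - <<'E'
from h import *
cv2.imwrite('pics/t1.png',cv2.resize(arm.get_image('top')[130:330,40:360,::-1],None,fx=2.5,fy=2.5,interpolation=cv2.INTER_CUBIC))
s=arm.observe();print(s['clock'],s['width'],s['force'],s['position'])
E
```

```text
5.9 0.3278510569770427 [-0.38102231  0.85471938 -1.08232426] [0.45355165 0.34231591 0.19786789]
```

View pics/t1.png

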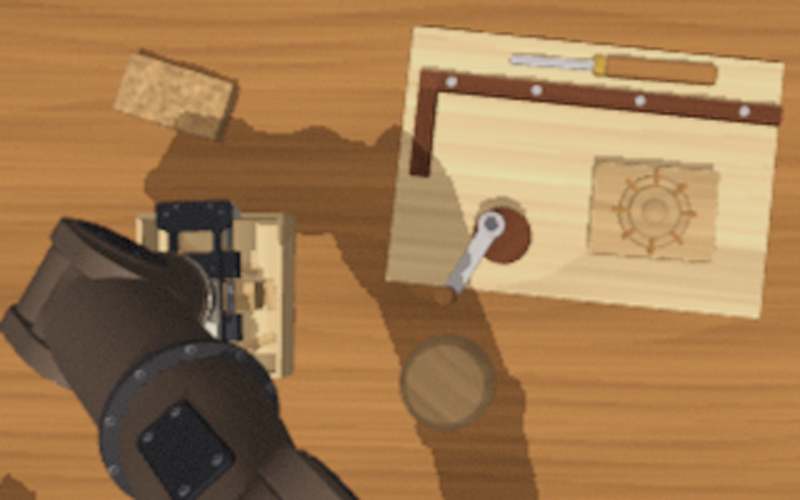

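move_arm --pt "0 0 0 0" --pt "0 0 0 0" --pt "0 0 0 0" --pt "0 0 -30 0" --pt "0 0 -70 0" --pt "0 0 -115 0" --pt "0 0 -130 0" --pt "0 0 -130 0" --grip 50

```text
clock: 6.9
position: [0.4531, 0.3423, 0.3274]
ee_rot: [2.163, 2.278, 0.003]
force: [-0.6, -0.1, -1.2]
width: 0.541
```

```bash
python3 - <<'E'
from h import *
print(onz('top',t0([(490,355)]),.068))
s=arm.observe();print(s['clock'],s['width'])
go(.549,-.1107,.16,-.063)
go(.549,-.1107,.077,-.063)
E
```

```text
[[ 0.54858754 -0.11023148  0.068     ]]
6.9 0.5405371003718745
shift mm [-457.4   72.3    8.1] twist 0.115 | jaw now 0.052 toolz [ 0.002  0.001 -1.   ] j7 -0.93
shift mm [-457.4   72.1   91.1] twist 0.115 | jaw now 0.052 toolz [ 0.002  0.001 -1.   ] j7 -0.93
```

move_arm --pt "-30 5 0 0" --pt "-75 12 0 0.02" --pt "-125 20 3 0.03" --pt "-175 28 5 0.04" --pt "-225 36 8 0.06" --pt "-275 44 8 0.07" --pt "-325 52 8 0.08" --pt "-375 60 8 0.1" --pt "-415 66 8 0.11" --pt "-445 70 8 0.115" --pt "-457 72 8 0.115" --pt "-457 72 8 0.115" --pt "-457 72 8 0.115" --grip 91.8

```text
clock: 8.52
position: [0.5485, -0.1087, 0.3184]
ee_rot: [-2.287, -2.152, -0.0]
force: [-0.3, 0.3, 0.0]
width: 0.997
```

```bash
python3 - <<'E'
from h import *
im=arm.get_image('scene')[:,:,::-1];cv2.imwrite('pics/s2.png',cv2.resize(im[150:310,170:470],None,fx=2.6,fy=2.6,interpolation=cv2.INTER_CUBIC))
s=arm.observe();print(s['clock'],s['width'])
go(.5488,-.1105,.077,-.063)
E
```

```text
8.575 0.9962480601431024
shift mm [-1.8  0.4 82.6] twist 0.002 | jaw now -0.061 toolz [-0.     0.001 -1.   ] j7 -0.15
```

View pics/s2.png

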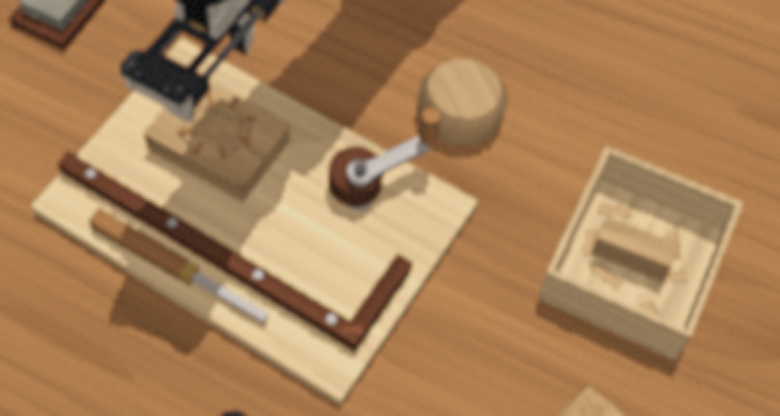

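The offcut lies flat in the box (crop pixel ~(635,250)). Next I grip the rosette.

move_arm --pt "-1 0 30 0" --pt "-2 0 55 0" --pt "-2 0 72 0" --pt "-2 0 82 0" --pt "-2 0 82 0" --pt "-2 0 82 0"

```text
clock: 9.32
position: [0.5489, -0.1124, 0.2374]
ee_rot: [2.29, 2.15, 0.001]
force: [-0.1, 0.4, -0.2]
width: 1.0
```

move_arm --pt "0 0 0 0" --pt "0 0 0 0" --pt "0 0 0 0" --pt "0 0 0 0" --grip 60 --grip_force 30

```text
clock: 9.82
position: [0.5485, -0.1125, 0.2369]
ee_rot: [2.29, 2.15, 0.0]
force: [-1.1, -1.4, 3.5]
width: 0.661
```

```bash
python3 - <<'E'
from h import *
s=arm.observe();print(s['clock'],s['width']*91.8,s['force'],s['position'])
for p in ([.069,-.150],[.069,.010],[.073,.020]):
    w=j2w(p);print(p,w);go(w[0],w[1],.077,TH)
E
```

```text
9.825 60.6494807041272 [-1.11944496 -1.39803545  3.45704703] [ 0.54853538 -0.11249405  0.23687262]
[0.069, -0.15] [ 0.60426283 -0.11079958]
shift mm [ 5.2 55.5  0.9] twist 0.022 | jaw now -0.063 toolz [ 0. -0. -1.] j7 -0.19
[0.069, 0.01] [0.61779863 0.04862684]
shift mm [165.2  59.    0.9] twist 0.022 | jaw now -0.063 toolz [ 0. -0. -1.] j7 -0.19
[0.073, 0.02] [0.62263028 0.05825259]
shift mm [175.1  63.2   0.9] twist 0.022 | jaw now -0.063 toolz [ 0. -0. -1.] j7 -0.19
```

move_arm --pt "0 0 0 0" --pt "0 0 0 0" --pt "0 0 0 0" --pt "0 0 0 0" --grip 30 --grip_force 30

```text
clock: 10.32
position: [0.5485, -0.1124, 0.2373]
ee_rot: [2.29, 2.15, -0.0]
force: [-3.0, 0.3, 9.1]
width: 0.566
```

```bash
python3 - <<'E'
from h import *
s=arm.observe();print(s['clock'],s['width']*91.8,s['force'],s['position'])
im=arm.get_image('scene')[:,:,::-1];cv2.imwrite('pics/s3.png',cv2.resize(im[120:270,180:330],None,fx=4,fy=4,interpolation=cv2.INTER_CUBIC))
E
```

```text
10.325 51.99441607738244 [-2.9918986   0.30940348  9.11082893] [ 0.54845056 -0.11239455  0.23731017]
```

View pics/s3.png

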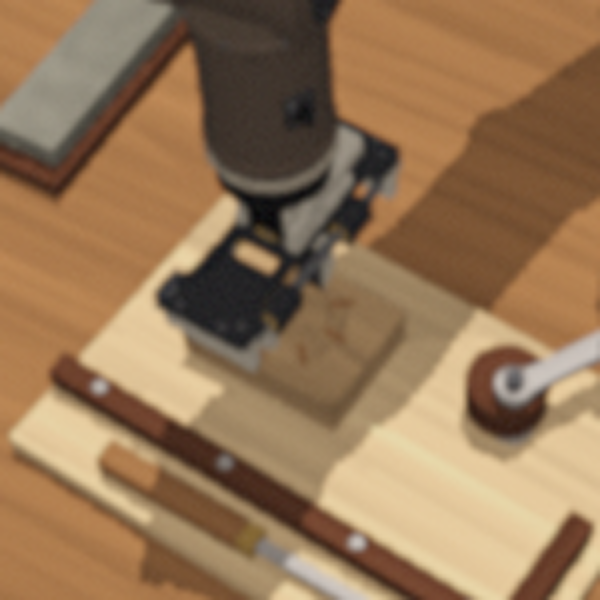

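move_arm --pt "1 5 0 0.005" --pt "2 12 0 0.01" --pt "3 20 0 0.015" --pt "4 28 0 0.022" --pt "4 36 0 0.022" --pt "5 44 0 0.022" --pt "5 50 0 0.022" --pt "5 54 0 0.022" --pt "5 54 0 0.022"

```text
clock: 11.5
position: [0.6019, -0.1108, 0.2373]
ee_rot: [-2.313, -2.124, 0.003]
force: [-6.9, 0.7, 11.9]
width: 0.566
```

```bash
python3 - <<'E'
from h import *
s=arm.observe();print(s['clock'],s['width']*91.8,s['force'],s['position'])
im=arm.get_image('top')[:,:,::-1];cv2.imwrite('pics/t4.png',cv2.resize(im[130:270,185:365],None,fx=4.2,fy=4.2,interpolation=cv2.INTER_CUBIC))
E
```

```text
11.5 51.94298401167066 [-6.94606995  0.67303741 11.94911403] [ 0.60193425 -0.11082368  0.23730932]
```

View pics/t4.png

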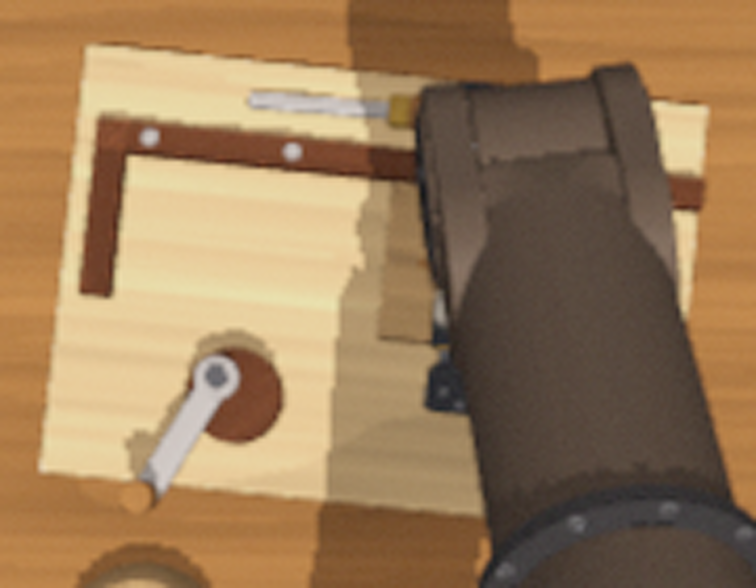

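```bash
python3 - <<'E'
from h import *
R=Ro.from_euler('z',TH).as_matrix()[:2,:2]
print('near-left corner jig',(onz('top',t0([(379,342)]),.053)[:,:2]-T)@R)
s=arm.observe();print('grasp jig',(s['position'][:2]-T)@R)
w=j2w([.069,0.0]);go(w[0],w[1],.077,TH)
E
```

```text
near-left corner jig [[ 0.01561414 -0.08574618]]
grasp jig [ 0.06666686 -0.15023213]
shift mm [150.2   2.3   1.2] twist -0.001 | jaw now -0.085 toolz [-0.002 -0.    -1.   ] j7 -0.21
```

move_arm --pt "5 0 0 0" --pt "14 1 0 0" --pt "24 2 0 0" --pt "34 3 0 0" --pt "44 3 0 0" --pt "54 3 0 0" --pt "64 3 0 0" --pt "74 3 0 0" --pt "84 3 0 0" --pt "94 3 0 0" --pt "104 3 0 0" --pt "114 3 0 0" --pt "124 3 0 0" --pt "134 3 0 0" --pt "140 3 0 0" --pt "140 3 0 0"

```text
clock: 13.55
position: [0.6181, 0.028, 0.2374]
ee_rot: [2.313, 2.124, 0.001]
force: [-0.6, -1.9, 5.7]
width: 0.564
```

```bash
python3 - <<'E'
from h import *
s=arm.observe();print(s['clock'],s['width']*91.8,s['force'],s['position'])
im=arm.get_image('top')[:,:,::-1];cv2.imwrite('pics/t5.png',cv2.resize(im[130:270,185:365],None,fx=4.2,fy=4.2,interpolation=cv2.INTER_CUBIC))
im=arm.get_image('scene')[:,:,::-1];cv2.imwrite('pics/s5.png',cv2.resize(im[155:305,175:365],None,fx=4,fy=4,interpolation=cv2.INTER_CUBIC))
E
```

```text
13.55 51.8028686659028 [-0.64166007 -1.86685042  5.74672042] [0.61807461 0.02799999 0.23739835]
```

View pics/t5.png

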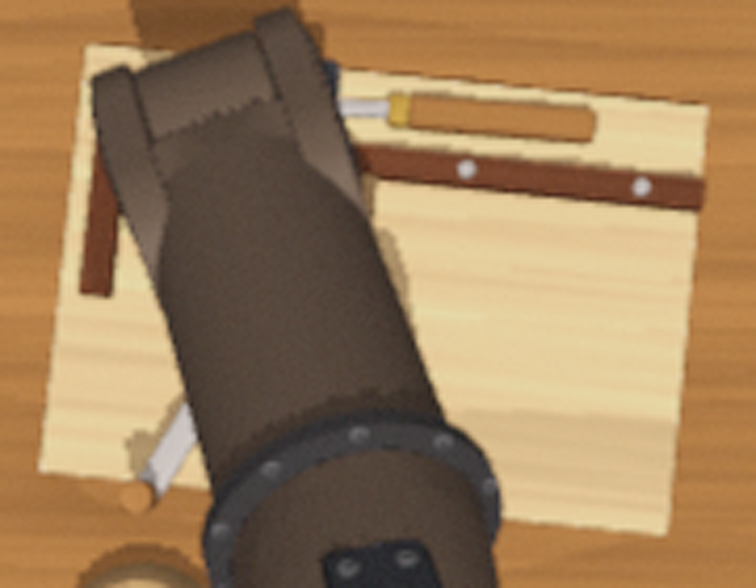

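View pics/s5.png

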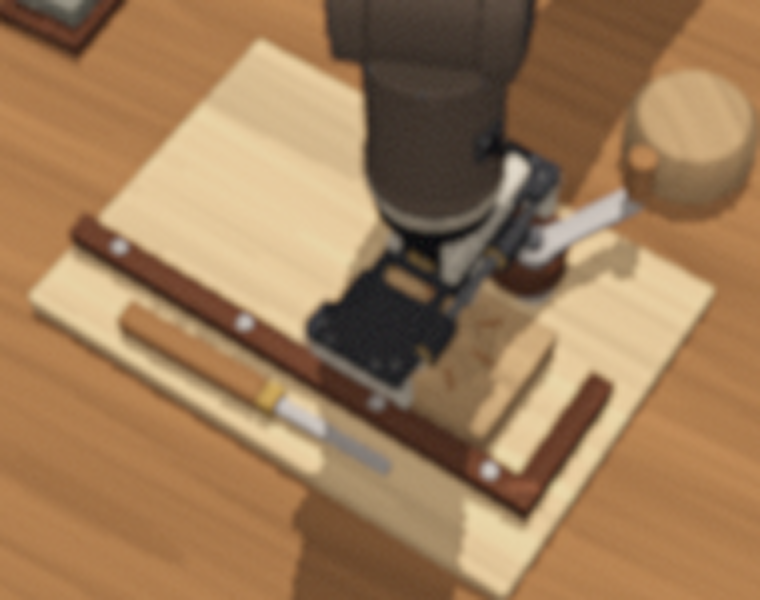

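move_arm --pt "6 0 0 0" --pt "14 0 0 0" --pt "20 0 0 0" --pt "25 0 0 0" --pt "29 0 0 0" --pt "32 0 0 0" --pt "34 0 0 0" --pt "34 0 0 0"

```text
clock: 14.65
position: [0.6209, 0.0585, 0.2374]
ee_rot: [2.314, 2.119, -0.005]
force: [-1.5, -11.5, 10.0]
width: 0.566
```

```bash
python3 - <<'E'
from h import *
R=Ro.from_euler('z',TH).as_matrix()[:2,:2]
s=arm.observe();print(s['clock'],s['width']*91.8,s['force'],(s['position'][:2]-T)@R)
im=arm.get_image('scene')[:,:,::-1];cv2.imwrite('pics/s6.png',cv2.resize(im[155:305,175:365],None,fx=4,fy=4,interpolation=cv2.INTER_CUBIC))
E
```

```text
14.65 51.91513428312513 [ -1.53277277 -11.50754825  10.00066362] [0.07122778 0.02011078]
```

View pics/s6.png

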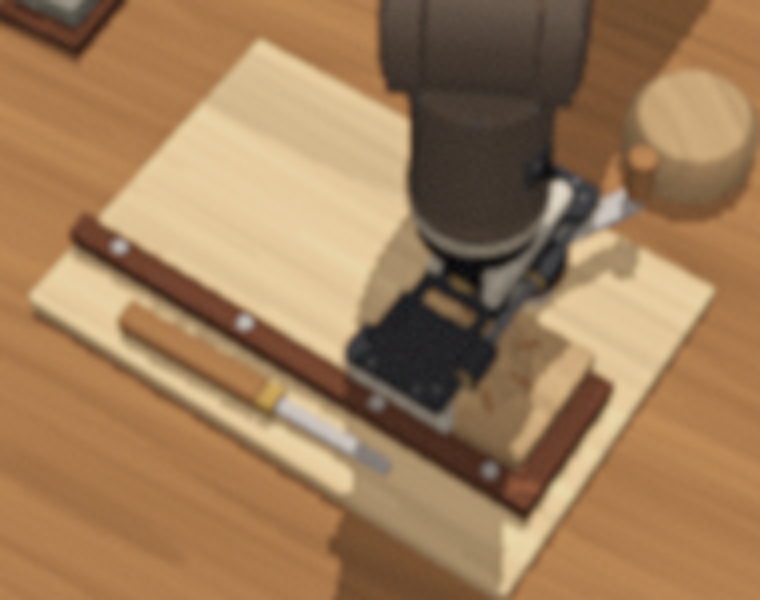

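move_arm --pt "0 2 0 0" --pt "0 4 0 0" --pt "0 6 0 0" --pt "0 8 0 0" --pt "0 8 0 0"

```text
clock: 15.32
position: [0.6242, 0.0586, 0.2374]
ee_rot: [-2.313, -2.121, 0.021]
force: [-29.3, -11.6, 35.4]
width: 0.564
```

move_arm --pt "0 -3 0 0" --pt "0 -6 0 0" --pt "0 -6 0 0"

```text
clock: 15.7
position: [0.622, 0.0585, 0.2374]
ee_rot: [2.315, 2.12, -0.008]
force: [-5.8, -10.5, 13.0]
width: 0.562
```

move_arm --pt "0 0 0 0" --pt "0 0 0 0" --pt "0 0 -5 0" --pt "0 0 -40 0" --pt "0 0 -80 0" --pt "-20 -30 -90 0" --pt "-60 -80 -90 0" --pt "-110 -130 -90 0" --pt "-160 -170 -90 0" --pt "-200 -200 -90 0" --pt "-200 -200 -90 0" --grip 91.8

```text
clock: 17.08
position: [0.4032, -0.1232, 0.3267]
ee_rot: [-2.32, -2.118, 0.004]
force: [0.8, 0.5, 0.3]
width: 1.0
```

```bash
python3 - <<'E'
from h import *
s=arm.observe();print(s['clock'],s['width']*91.8,s['force'],s['position'])
im=arm.get_image('top')[:,:,::-1];cv2.imwrite('pics/t7.png',cv2.resize(im[130:270,185:365],None,fx=4.2,fy=4.2,interpolation=cv2.INTER_CUBIC))
im=arm.get_image('scene')[:,:,::-1];cv2.imwrite('pics/s7.png',cv2.resize(im[155:305,175:365],None,fx=4,fy=4,interpolation=cv2.INTER_CUBIC))
E
```

```text
17.075 91.83681700267465 [0.77661143 0.46468535 0.31687604] [ 0.40320504 -0.12315432  0.32673153]
```

View pics/t7.png

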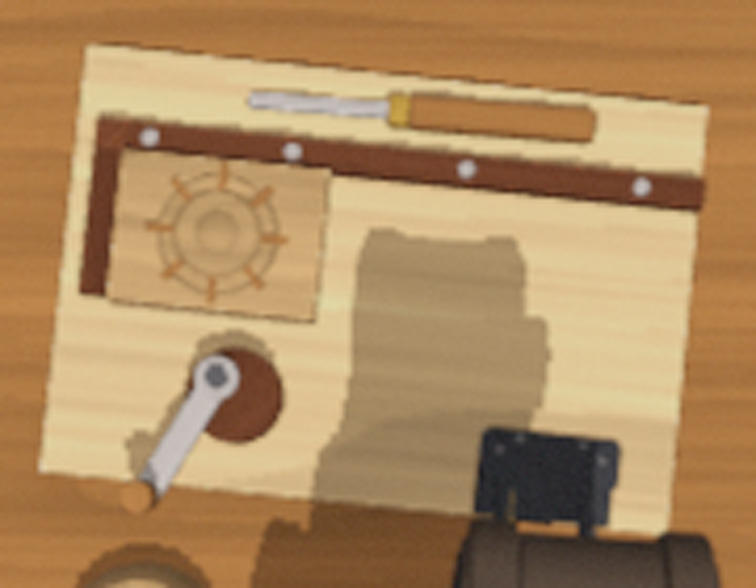

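View pics/s7.png

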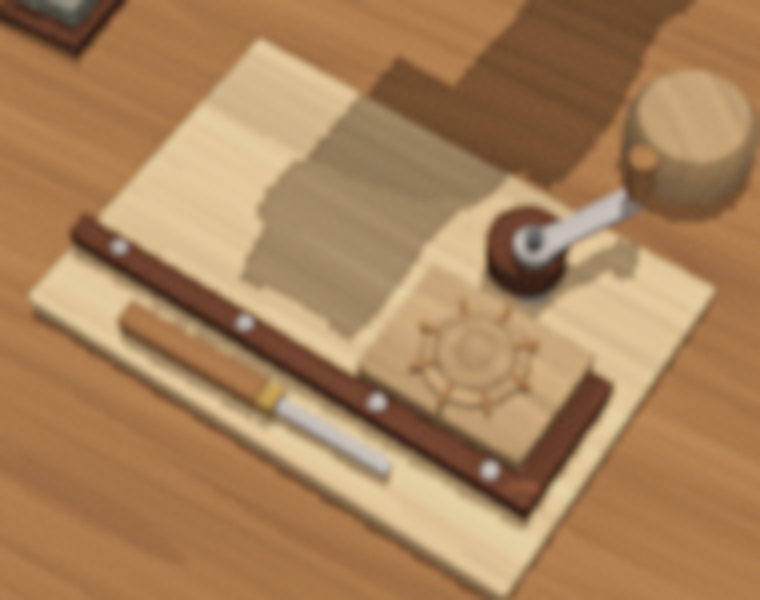

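```bash
python3 - <<'E'
from h import *
np.set_printoptions(precision=4,suppress=True)
R=Ro.from_euler('z',TH).as_matrix()[:2,:2]
b=onz('top',t0([(122,150),(330,168),(316,322),(107,299)]),.053)
th,t,_,e=fit([[.0475,.065],[.0475,-.065],[-.0475,-.065],[-.0475,.065]],b);print('blank jig',(t-T)@R,np.degrees(th-TH),e);print((b[:,:2]-T)@R)
w=j2w(np.array([-.0165,.010])+.085*np.array([np.cos(np.radians(154.6)),np.sin(np.radians(154.6))]));print('post',w)
ld=np.radians(154.6)+TH
go(.459,.0985,.18,ld+np.pi/2);go(.459,.0985,.097,ld+np.pi/2)
E
```

```text
blank jig [0.0721 0.0198] 0.24161934016051564 [0.0007 0.0006 0.0009 0.001 ]
[[ 0.1186  0.0851]
 [ 0.1203 -0.0447]
 [ 0.0241 -0.0457]
 [ 0.0253  0.0844]]
post [0.4592 0.0987]
shift mm [222.5  33.6 -11.8] twist -1.129 | jaw now -0.086 toolz [ 0.001 -0.    -1.   ] j7 -0.04
shift mm [222.5  33.5  71.2] twist -1.129 | jaw now -0.086 toolz [ 0.001 -0.    -1.   ] j7 -0.04
```

Blank is home within the measuring error (jig 72, 20 mm; 0.2°). Now the lever's post.

move_arm --pt "20 3 -10 -0.1" --pt "50 8 -12 -0.2" --pt "85 13 -12 -0.3" --pt "120 18 -12 -0.4" --pt "155 23 -12 -0.5" --pt "185 28 -12 -0.6" --pt "210 32 -12 -0.7" --pt "222 34 -12 -0.83" --pt "222 34 -12 -0.83" --pt "222 34 -12 -0.83" --grip 55

```text
clock: 18.42
position: [0.459, 0.0979, 0.3386]
ee_rot: [-1.264, -2.876, 0.001]
force: [-0.5, 0.3, 0.3]
width: 0.594
```

```bash
python3 - <<'E'
from h import *
print(arm.observe()['clock']);go(.459,.0986,.097,.743)
im=arm.get_image('scene')[:,:,::-1];cv2.imwrite('pics/s8.png',cv2.resize(im[105:255,245:395],None,fx=4,fy=4,interpolation=cv2.INTER_CUBIC))
E
```

```text
18.425
shift mm [ 0.5  0.5 82.6] twist -0.0 | jaw now 0.743 toolz [-0. -0. -1.] j7 0.18
```

View pics/s8.png

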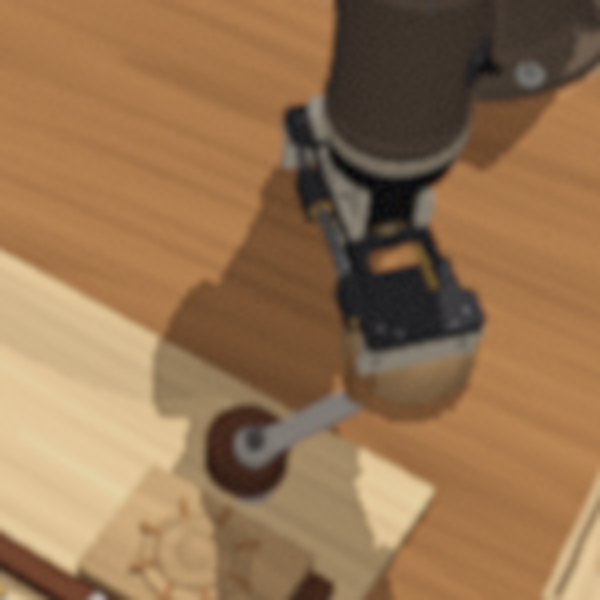

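move_arm --pt "0 0 30 0" --pt "0 0 55 0" --pt "0 0 72 0" --pt "0 0 82 0" --pt "0 0 82 0"

```text
clock: 19.1
position: [0.4588, 0.0978, 0.2564]
ee_rot: [-1.262, -2.876, 0.001]
force: [-0.9, -0.3, 0.1]
width: 0.604
```

move_arm --pt "0 0 0 0" --pt "0 0 0 0" --pt "0 0 0 0" --pt "0 0 0 0" --pt "0 0 0 0" --grip 10 --grip_force 15

```text
clock: 19.73
position: [0.4595, 0.0983, 0.257]
ee_rot: [1.26, 2.876, 0.002]
force: [3.2, 1.3, 0.7]
width: 0.213
```

```bash
cat >> h.py <<'E'
def arc(cur_deg,degs,lag):
    """tool shifts for the post going from cur lever angle to degs (jig deg); lag per entry rad"""
    s=arm.observe();R=Ro.from_rotvec(s['ee_rot']).as_matrix()
    P=lambda d:j2w(np.array([-.0165,.010])+.085*np.array([np.cos(np.radians(d)),np.sin(np.radians(d))]))
    print('err of post vs tool now mm',(P(cur_deg)-s['position'][:2])*1000,s['force'],s['width']*91.8,s['clock'])
    out=[]
    for d in degs:
        v=R.T@np.r_[P(d)-P(cur_deg),0]*1000
        out.append([round(v[0],1),round(v[1],1),0,round(-np.radians(d-cur_deg)+lag*(d-cur_deg)/100,3)])
    print(out)
E
python3 - <<'E'
from h import *
arc(154.6,np.r_[157:215:4,215],.2)
E
```

```text
err of post vs tool now mm [-0.3624975   0.38937582] [3.21899201 1.31825276 0.74084717] 19.517295949671528 19.725
[[np.float64(-1.1), np.float64(-3.4), 0, np.float64(-0.037)], [np.float64(-3.3), np.float64(-8.9), 0, np.float64(-0.099)], [np.float64(-5.8), np.float64(-14.3), 0, np.float64(-0.161)], [np.float64(-8.8), np.float64(-19.4), 0, np.float64(-0.223)], [np.float64(-12.0), np.float64(-24.4), 0, np.float64(-0.284)], [np.float64(-15.6), np.float64(-29.1), 0, np.float64(-0.346)], [np.float64(-19.6), np.float64(-33.5), 0, np.float64(-0.408)], [np.float64(-23.8), np.float64(-37.7), 0, np.float64(-0.47)], [np.float64(-28.3), np.float64(-41.5), 0, np.float64(-0.532)], [np.float64(-33.1), np.float64(-45.1), 0, np.float64(-0.593)], [np.float64(-38.1), np.float64(-48.3), 0, np.float64(-0.655)], [np.float64(-43.3), np.float64(-51.1), 0, np.float64(-0.717)], [np.float64(-48.7), np.float64(-53.6), 0, np.float64(-0.779)], [np.float64(-54.2), np.float64(-55.6), 0, np.float64(-0.841)], [np.float64(-59.9), np.float64(-57.3), 0, np.float64(-0.902)], [np.float64(-62.8), np.float64(-58.0), 0, np.float64(-0.933)]]
```

move_arm --pt "-1 -3.5 0 -0.04" --pt "-3.5 -9 0 -0.1" --pt "-6 -14.5 0 -0.16" --pt "-9 -19.5 0 -0.22" --pt "-12 -24.5 0 -0.28" --pt "-15.5 -29 0 -0.35" --pt "-19.5 -33.5 0 -0.41" --pt "-24 -37.5 0 -0.47" --pt "-28.5 -41.5 0 -0.53" --pt "-33 -45 0 -0.59" --pt "-38 -48.5 0 -0.66" --pt "-43.5 -51 0 -0.72" --pt "-48.5 -53.5 0 -0.78" --pt "-54 -55.5 0 -0.84" --pt "-60 -57.5 0 -0.9" --pt "-63 -58 0 -0.93" --pt "-63 -58 0 -0.93"

```text
clock: 21.85
position: [0.46, 0.0137, 0.2571]
ee_rot: [-0.166, 3.134, 0.004]
force: [5.6, 6.3, -4.1]
width: 0.211
```

```bash
python3 - <<'E'
from h import *
R=Ro.from_euler('z',TH).as_matrix()[:2,:2]
s=arm.observe();v=(s['position'][:2]-T)@R-[-.0165,.010];d=np.degrees(np.arctan2(v[1],v[0]))%360;print(d,np.linalg.norm(v),s['joints'][6])
arc(215,[218,222,226,230,234,238,242,245,248],.2)
E
```

```text
214.99234237068706 0.0839304031314504 1.032738468088924
err of post vs tool now mm [-0.91928952 -0.54687446] [ 5.55446909  6.28502341 -4.12451766] 19.397868672947485 21.85
[[np.float64(-1.9), np.float64(-4.0), 0, np.float64(-0.046)], [np.float64(-4.8), np.float64(-9.2), 0, np.float64(-0.108)], [np.float64(-8.0), np.float64(-14.2), 0, np.float64(-0.17)], [np.float64(-11.6), np.float64(-18.9), 0, np.float64(-0.232)], [np.float64(-15.5), np.float64(-23.4), 0, np.float64(-0.294)], [np.float64(-19.7), np.float64(-27.6), 0, np.float64(-0.355)], [np.float64(-24.2), np.float64(-31.4), 0, np.float64(-0.417)], [np.float64(-27.7), np.float64(-34.2), 0, np.float64(-0.464)], [np.float64(-31.4), np.float64(-36.7), 0, np.float64(-0.51)]]
```

move_arm --pt "-2 -4 0 -0.05" --pt "-5 -9 0 -0.11" --pt "-8 -14 0 -0.17" --pt "-11.5 -19 0 -0.23" --pt "-15.5 -23.5 0 -0.29" --pt "-19.5 -27.5 0 -0.36" --pt "-24 -31.5 0 -0.42" --pt "-27.5 -34 0 -0.46" --pt "-31.5 -36.5 0 -0.51" --pt "-31.5 -36.5 0 -0.51" --grip_force 30

```text
clock: 23.1
position: [0.4943, -0.0182, 0.257]
ee_rot: [-0.954, 2.991, 0.005]
force: [0.9, 10.3, 0.6]
width: 0.207
```

```bash
cat >> h.py <<'E'
def st():
    R=Ro.from_euler('z',TH).as_matrix()[:2,:2]
    s=arm.observe();v=(s['position'][:2]-T)@R-[-.0165,.010];d=np.degrees(np.arctan2(v[1],v[0]))%360
    F=s['force'][:2]@R;a=np.radians(d)
    print('lever',d,'turn',np.radians(d-105),'r',np.linalg.norm(v),'Ftan',F@[-np.sin(a),np.cos(a)],'Frad',F@[np.cos(a),np.sin(a)],'j7',s['joints'][6],s['clock'])
    return d
E
python3 - <<'E'
from h import *
d=st();arc(d,[d+2,d+4,d+6,d+8,d+10,d+12],.3)
E
```

```text
lever 247.4871688193927 turn 2.486870237743404 r 0.08341024182786398 Ftan -3.9395572388287268 Frad -9.543573244027652 j7 1.5362588116802791 23.1
err of post vs tool now mm [-0.73076336 -1.41184842] [ 0.88820805 10.28644681  0.58368506] 19.042316770711246 23.1
[[np.float64(-1.4), np.float64(-2.6), 0, np.float64(-0.029)], [np.float64(-2.9), np.float64(-5.2), 0, np.float64(-0.058)], [np.float64(-4.5), np.float64(-7.7), 0, np.float64(-0.087)], [np.float64(-6.2), np.float64(-10.1), 0, np.float64(-0.116)], [np.float64(-7.9), np.float64(-12.5), 0, np.float64(-0.145)], [np.float64(-9.7), np.float64(-14.9), 0, np.float64(-0.173)]]
```

move_arm --pt "-1.5 -2.5 0 -0.03" --pt "-3 -5 0 -0.06" --pt "-4.5 -7.5 0 -0.09" --pt "-4.5 -7.5 0 -0.09"

```text
clock: 23.6
position: [0.5016, -0.0214, 0.257]
ee_rot: [-1.089, 2.946, 0.006]
force: [-2.3, 9.5, 3.7]
width: 0.209
```

```bash
python3 - <<'E'
from h import *
d=st();arc(d,[d+2,d+4,d+6,d+8,d+10,d+12],.3)
E
```

```text
lever 252.99619478545398 turn 2.583020879429035 r 0.08329596701633796 Ftan -5.662977033080039 Frad -7.959117582524093 j7 1.621033929372258 23.6
err of post vs tool now mm [-0.63439004 -1.58154282] [-2.29282868  9.49525135  3.72811645] 19.183537837145398 23.6
[[np.float64(-1.4), np.float64(-2.6), 0, np.float64(-0.029)], [np.float64(-2.9), np.float64(-5.2), 0, np.float64(-0.058)], [np.float64(-4.5), np.float64(-7.7), 0, np.float64(-0.087)], [np.float64(-6.2), np.float64(-10.1), 0, np.float64(-0.116)], [np.float64(-8.0), np.float64(-12.5), 0, np.float64(-0.145)], [np.float64(-9.8), np.float64(-14.8), 0, np.float64(-0.173)]]
```

move_arm --pt "-1.5 -2.5 0 -0.03" --pt "-3 -5 0 -0.06" --pt "-4.5 -7.5 0 -0.09" --pt "-4.5 -7.5 0 -0.09"

```text
clock: 24.1
position: [0.5077, -0.0234, 0.2568]
ee_rot: [1.22, -2.891, -0.009]
force: [-15.6, 12.2, 14.8]
width: 0.212
```

```bash
python3 - <<'E'
from h import *
d=st();arc(d,[d+2,d+4,d+6,d+8,d+10,d+12],.3)
E
```

```text
lever 257.3986455531251 turn 2.659858140481848 r 0.08307789359905905 Ftan -18.50849442487108 Frad -6.980684825028981 j7 1.7047460859799324 24.1
err of post vs tool now mm [-0.57652644 -1.83360582] [-15.56247544  12.21080197  14.81643344] 19.493309896145853 24.1
[[np.float64(-1.4), np.float64(-2.6), 0, np.float64(-0.029)], [np.float64(-2.9), np.float64(-5.2), 0, np.float64(-0.058)], [np.float64(-4.4), np.float64(-7.7), 0, np.float64(-0.087)], [np.float64(-6.1), np.float64(-10.2), 0, np.float64(-0.116)], [np.float64(-7.8), np.float64(-12.6), 0, np.float64(-0.145)], [np.float64(-9.6), np.float64(-14.9), 0, np.float64(-0.173)]]
```

move_arm --pt "-1 -2 0 -0.02" --pt "-2 -4 0 -0.04" --pt "-2 -4 0 -0.04"

```text
clock: 24.48
position: [0.5099, -0.0237, 0.2565]
ee_rot: [1.278, -2.861, -0.012]
force: [-25.6, 15.2, 22.8]
width: 0.212
```

```bash
python3 - <<'E'
from h import *
d=st();print(arm.observe()['force'])
E
```

```text
lever 258.89934492413863 turn 2.686050285588642 r 0.0827438149413177 Ftan -28.791317499671074 Frad -7.627001524536827 j7 1.7427576229037407 24.475
[-25.58605787  15.24679501  22.82139794]
```

move_arm --pt "0 0 0 0" --pt "0 0 0 0" --pt "2 3 0 0" --pt "2 3 0 0" --grip 50

```text
clock: 24.98
position: [0.5109, -0.028, 0.2566]
ee_rot: [1.272, -2.872, 0.0]
force: [-0.4, -0.3, -0.1]
width: 0.537
```

```bash
python3 - <<'E'
from h import *
d=st();s=arm.observe();print(s['force'],s['width']*91.8)
E
```

```text
lever 260.3394255965404 turn 2.711184434816387 r 0.08665109996180816 Ftan -0.2677245580372511 Frad 0.3653187650644486 j7 1.7397162857902588 24.975
[-0.35073308 -0.28656683 -0.0785523 ] 49.338416644423596
```

No load on the tool now. I lift, retreat toward the robot's right and look.

move_arm --pt "0 0 -20 0" --pt "0 0 -60 0" --pt "0 0 -100 0" --pt "0 0 -120 0" --pt "0 0 -120 0"

```text
clock: 25.6
position: [0.5114, -0.0277, 0.3782]
ee_rot: [-1.271, 2.871, -0.003]
force: [0.1, 0.6, -0.4]
width: 0.547
```

```bash
python3 - <<'E'
from h import *
go(.36,-.28,.22)
E
```

```text
shift mm [288.6 -57.5  -1. ] twist 0 | jaw now 2.404 toolz [ 0.003 -0.001 -1.   ] j7 1.89
```

move_arm --pt "30 -6 0 0.05" --pt "70 -14 0 0.15" --pt "110 -22 0 0.3" --pt "150 -30 0 0.45" --pt "190 -38 0 0.6" --pt "230 -46 0 0.75" --pt "265 -53 0 0.9" --pt "288 -57 0 1.0" --pt "288 -57 0 1.0"

```text
clock: 26.72
position: [0.3589, -0.2805, 0.376]
ee_rot: [-0.265, -3.129, -0.001]
force: [1.3, -0.0, 0.1]
width: 0.547
```

```bash
python3 - <<'E'
from h import *
s=arm.observe();print(s['clock'],s['force'],s['position'])
im=arm.get_image('top')[:,:,::-1];cv2.imwrite('pics/t9f.png',im);cv2.imwrite('pics/t9.png',cv2.resize(im[130:270,185:365],None,fx=4.2,fy=4.2,interpolation=cv2.INTER_CUBIC))
im=arm.get_image('scene')[:,:,::-1];cv2.imwrite('pics/s9.png',im)
E
```

```text
26.725 [ 1.34025793 -0.04605694  0.09628539] [ 0.35887211 -0.28046336  0.37598007]
```

View pics/t9.png

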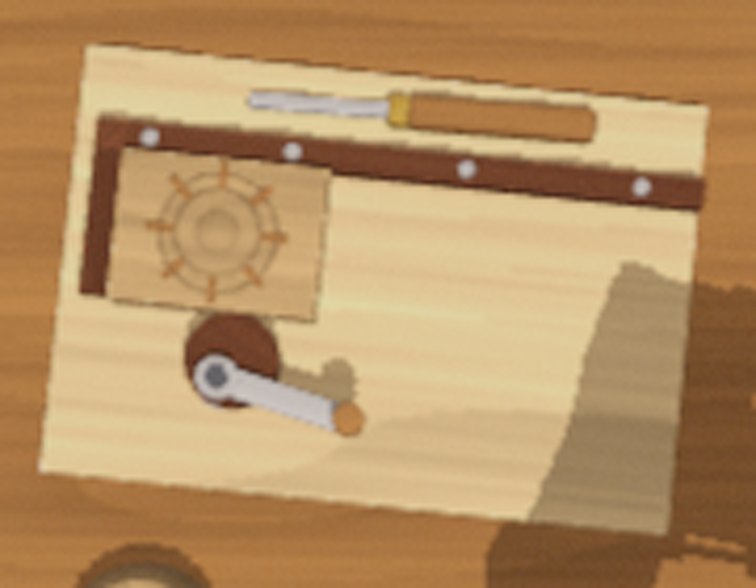

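View pics/t9f.png

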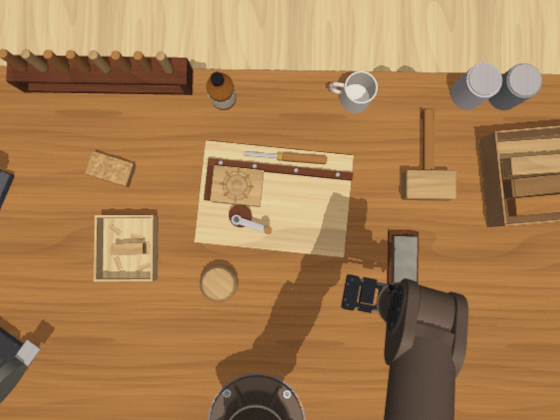

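View pics/s9.png

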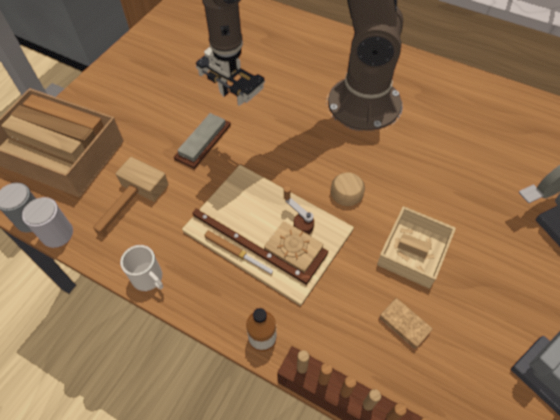

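```bash
python3 - <<'E'
from h import *
R=Ro.from_euler('z',TH).as_matrix()[:2,:2]
v=(onz('top',t0([(347,419)]),.113)[0,:2]-T)@R-[-.0165,.010]
print('turn',(np.arctan2(v[1],v[0])-np.radians(105))%(2*np.pi),np.linalg.norm(v))
a=cv2.imread('pics/t7.png').astype(int);b=cv2.imread('pics/t9.png').astype(int)
d=np.abs(a-b).max(2);print('blank region diff t7->t9',d[160:290,125:310].mean(), d[145:325,95:335].max())
a=cv2.imread('pics/top0.png').astype(int);b=cv2.imread('pics/t9f.png').astype(int);d=np.abs(a-b).max(2)
for n,(x0,y0,x1,y1) in dict(gouge=(240,145,330,166),mallet=(400,105,460,202),sander=(82,148,138,190),bowl=(197,260,242,302),stone=(385,228,420,280)).items():print(n,d[y0:y1,x0:x1].mean().round(1),np.percentile(d[y0:y1,x0:x1],98))
E
```

```text
turn 2.6514452974690785 0.08395696653252555
blank region diff t7->t9 3.4295634095634098 142
gouge 4.6 7.0
mallet 4.5 8.0
sander 4.5 7.0
bowl 4.5 7.0
stone 26.3 57.0
```

```bash
python3 - <<'E'
from h import *
print(arm.sign_off(),arm.observe()['clock'])
E
```

```text
the job is handed in; nothing more can be done
the job is handed in; nothing more can be done
```

The job is done and handed in at about 27 s. The offcut is in the scrap box, the blank is home on the board, and the eccentric is swung shut on it.

- **Offcut:** it was gripped, carried over and let go in the box. The last pictures show it lying inside the box.
- **Blank:** I dragged it by its rosette against the side stop (about 11 N) and then the fence (about 29 N). It measured at board (72, 20) mm against the required (73, 20), turned 0.2°. It looked unmoved after clamping.
- **Clamp:** the lever met rising resistance, reaching about 29 N at the post at a turn of about 2.69. After release the picture gives about 2.65, so it holds by itself. The small difference is within measuring error or a slight spring-back.
- **Bystanders:** the gouge, mallet, sander and bowl blank match the first picture. The stone's patch differs, which I put down to the arm and its shadow lying over it. It was never touched, but I could not check it as cleanly.
- **Checks that disagreed:**
  - The rosette turned out domed, so the fingers closed to 52 mm on it instead of the 76 mm expected. The fingers pressed down on the blank with up to 35 N while I pushed it against the fence.
  - The scene camera sat about 2 pixels off from the top camera.

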